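Unscrew a grinder's burr cap of unknown thread hand and hold it off

ROBOT

A 6-joint arm with a two-finger parallel gripper is mounted at the origin on a cart in front of the work surface, level with it; the furniture and walls round the work are solid. World frame = base frame: x ahead of the robot, y to its left, z up, the work surface at z = 0. Lengths are in m, angles in rad, forces in N, time in s.
With the tool pointing down it reaches from about 0.35 to 0.975 m from the base axis. Payload 4.9 kg.
Tool frame: the origin (TCP) lies midway between the tips of the shut fingers; the grasp point (between the pads) lies 19 mm behind it; z points along the fingers, y is the direction in which the jaws open and shut (so a half turn about z gives the same grasp; the last joint's range is limited). The gripper opens to 85 mm and grips with 20 to 120 N. Pads are 22 mm wide; open, the fingers measure 114 mm over their backs; the gripper's body (76 mm by 85 mm) begins 54 mm behind the grasp point. The pads swing forward as they close: fully open they stand 13 mm farther back than shut.
Start: joints at [-0.119, 0.053, 1.613, -0, 1.476, -0.119], TCP at [0.625, 0, 0.231] pointing down, gripper open.
Joint ranges: [-3.01, 3.01], [-1.01, 2.22], [0.06, 2.58], [-1.02, 4.17], [0.09, 2.62], [-3.14, 3.14]. Speed limits (rad/s): [2.57, 2.57, 3.14, 3.14, 3.14, 3.14].

INTERFACE

Orientations are given as a unit quaternion [w, x, y, z].
In Python, from plant import manip, cams gives the robot as it stands.
- The arm moves only by the tool jog_arm, never from a script. Its argument "targets" is a list of rows, each a list of 4 numbers: the shift along the tool's x, y, z in m, then the turn about the tool's z in degrees. A call has 1 to 5 rows; each row is the pose to reach, as a shift and turn from the pose commanded when the call began, along the tool's axes at that moment; what a row does not reach only later rows make up. A row lasts 1/12 s, in which the tool goes at most 41.7 mm and 7.16 degrees, less where a joint would pass 70% of its speed; a pose out of reach is approached as far as the arm can. A call with a gripper value outside its range is refused whole. "fingers" is the opening, from 0 (shut) to 1 (fully open), set as the call begins (left out, the last holds). The fingers move at their own pace and stop on an object; the grip force is fixed at half the most. Time passes only in rows, so rows that repeat a pose let the fingers close. It gives the time, the measured TCP pose, the force and the opening at its end, in the units of the state.
- manip.state(): the state, without advancing time (a new reading comes with each control period).
- cams.grab_frame(name): name is "scene" or "side" or "wrist"; returns the picture (420x560x3 uint8, red, green, blue); there is no depth.
- cams.get_calibration(name): a dict with "camera_matrix" (3x3 intrinsics, pixels), "cam_to_world" (4x4, takes a point from camera to world coordinates). Camera axes: x right, y up, looking along -z (the intrinsics and any distortion apply to the point x, -y, -z); pixel columns grow to the right and rows downward; lengths in m; the calibration is good to about 2 mm. A picture is of the moment at which its call begins: read the wrist's pose just before it. get_calibration takes no time and is no camera call; for the wrist camera it gives the pose at the moment of the call.
- manip.job_done(): hands the job in, once; it reports no verdict.
The state is a dict: "time": time; "joint_pos": joint angles; "joint_vel": joint speeds; "joint_efforts": joint torques, N m; "tool_pos": TCP position; "tool_rot": TCP orientation; "contact_force": force on the tool from outside, world axes, zero at the start; "ft_torque": the same for the moment, N m; "gripper_width": opening from 0.0 (shut) to 1.0 (fully open).
Only numpy, scipy, OpenCV 4.12 (cv2) and the standard library are available. Lean on these libraries where they do the work, as an engineer would, in place of code of your own. Each camera call takes 0.05 s, during which the arm holds its last target. There are 200 camera calls.

TASK

The coffee grinder is due for cleaning: take its burr cap off. Grinders of this kind are threaded right-handed or left-handed and nothing on the outside shows which, so grip the cap's bar, feel which way it gives, screw it the whole way loose and lift it straight out. Finish while still holding the cap in the gripper, level and about 10 cm above the open grinder so that loose grounds drop back into it; do not put it down or let go, and leave everything else on the worktop in its place.

Things in the scene. Friction and masses are not known exactly. Their poses are not given: they have to be found in the camera images.
- grinder: Black electric coffee grinder with its bean hopper taken off: a round column 115 mm across and 170 mm high, a grounds cup on a tray in front (to 120 mm from the axis). It is held fast to the worktop. Origin: on the vertical axis of its round grinding chamber, at worktop level; +z up, -x is the side with the grounds cup.
- chamber (a point): Centre of the chamber's mouth, 170 mm above the worktop, axes as the grinder's: a round black collar 90 mm across outside. In it is the cap's two-start thread, right-handed in some grinders (loosens anticlockwise seen from above), left-handed in others (loosens clockwise). Turned the wrong way, the cap comes hard against a stop within 0.05 rad.
- burr_cap: The burr cap, loose, 0.13 to 0.22 kg, closing the chamber: a steel flange 77 mm across and 6 mm thick on the collar's rim, a bar grip on top, below it a stem 44 mm across and 28 mm long with two 6 mm pins that run in the thread. Origin: centre of the flange's underside, on the axis, at the mouth's centre when closed; +z up, x along the bar, which lies along the grinder's x when closed.
- bar (a point): Middle of the cap's black bar grip, 19 mm above the cap's origin: bar 52 mm long (x), 12 mm wide (y), 26 mm high, standing on the flange. The right way the cap turns easily, stays where it is let go and rises 6.5 mm per rad to 7 mm; its pins leave the thread 1.1 to 1.2 rad from closed, and it lifts straight out from there to 2.4 rad (another stop at 2.6). Before that it cannot be pulled off.
- hopper: The grinder's clear plastic bean hopper, taken off and stood upside down on its black lid, 108 mm across and 88 mm high, beside the grinder. Origin: centre of its underside. Leave it where it stands.
- brush: Cleaning brush, wooden, 170 mm long, 42 mm wide and 20 mm high, lying along its own x (handle to -x). Origin: its middle, at the underside. Leave it where it stands.
- small_bowl: White bowl, 115 mm across and 56 mm high. Origin: centre of its underside. Leave it where it stands.
- mug_a: Green mug, 86x125x96 mm with its handle. Origin: underside. Leave it where it stands.
- jam_jar: Jam jar with a white lid, 68 mm across and 84 mm high. Origin: centre of its underside. Leave it where it stands.
Things that resemble listed ones, but are neither listed nor needed, are in the scene too. Leave any green look-alike of the grinder alone.

How it is judged:
By the outcome, as a careful person would: the job done as asked, in the order asked, and still so for the second after the job is handed in, while the arm keeps its last pose, push and grip.
It also fails if it takes over 51 s, if anything falls off the work surface, if the arm or the gripper's body presses on something with over 40 N, if the wrist force passes 120 N, or if a joint passes its speed limit or range.

## Working session

There is one attempt and no reset: what is moved stays moved. The work goes in short steps, Python scripts to look and compute and a tool call to move; the robot and the scene stay as the last step left them, time stands still between calls to the robot, and variables do not carry over. Pictures are saved under pics/ and viewed, about 8 in all and at most 12, crops included, and the job is handed in when it is done.

Besides the shell and the picture viewer there is one more tool, called after "Emit:" as name(argument=value, ...), one argument or row to a line, values as JSON. jog_arm: Moves the arm, as the interface text tells. Its arguments: {"type":"object","properties":{"targets":{"type":"array"},"fingers":{"type":"number"}},"required":["targets"]}

```bash
mkdir -p pics; python3 - <<'E'
from plant import manip,cams
import cv2,numpy as np
ims=[]
for n in("scene","side"):
    im=cams.grab_frame(n)[:,:,::-1]; cv2.imwrite(f"pics/{n}0.png",im)
    c=cams.get_calibration(n); print(n,np.round(c["camera_matrix"],1).tolist(),np.round(c["cam_to_world"],3).tolist(),[k for k in c])
s=manip.state();print(s)
E
```

```text
scene [[487.1, 0.0, 272.9], [0.0, 487.1, 211.4], [0.0, 0.0, 1.0]] [[0.8, 0.441, -0.407, 0.026], [-0.601, 0.585, -0.545, -0.545], [-0.002, 0.681, 0.733, 0.998], [0.0, 0.0, 0.0, 1.0]] ['camera_matrix', 'cam_to_world']
side [[444.4, 0.0, 285.8], [0.0, 444.4, 202.2], [0.0, 0.0, 1.0]] [[-0.924, 0.245, -0.293, 0.18], [-0.382, -0.597, 0.705, 0.9], [-0.003, 0.764, 0.645, 0.889], [0.0, 0.0, 0.0, 1.0]] ['camera_matrix', 'cam_to_world']
{'time': 0.1, 'joint_pos': array([-1.18996953e-01,  5.33041283e-02,  1.61415630e+00,  1.96353560e-05,
        1.47603886e+00, -1.18998910e-01]), 'joint_vel': array([-2.30903269e-04,  7.91394223e-05, -2.51266464e-03,  1.55716042e-04,
        4.51658925e-04,  7.63961037e-05]), 'joint_efforts': array([ 6.14647306e-04, -3.94903493e+01, -3.71363103e+01, -4.52310599e-05,
        3.99340541e-03, -4.17574097e-05]), 'tool_pos': array([6.24426521e-01, 7.63887885e-05, 2.30177974e-01]), 'tool_rot': array([-7.55397241e-04,  7.07106432e-01,  7.07106488e-01, -5.81620450e-04]), 'contact_force': array([-0.9759622 , -0.61467902,  0.85070636]), 'ft_torque': array([-0.0131888 ,  0.00486813, -0.02218353]), 'gripper_width': 0.9974021325860235}
```

View pics/scene0.png

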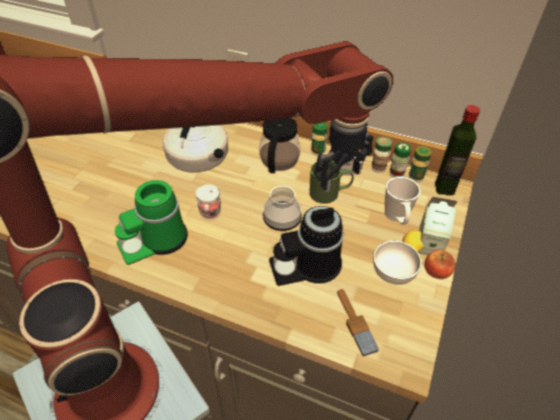

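View pics/side0.png

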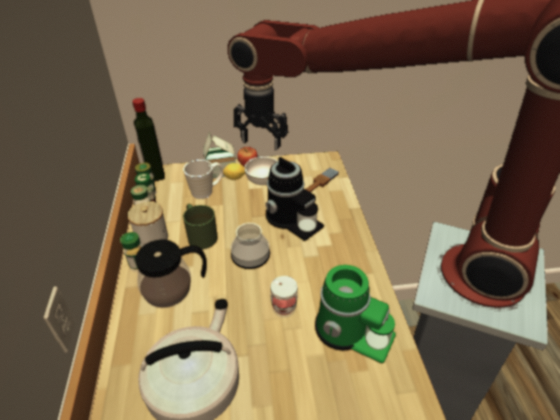

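The scene view shows the black grinder with its bar at about (321,215), and the green look-alike at (160,215) open on top. In the side view they are at (286,165) and (345,290). The black one fits the description, so I'll confirm it in an enlarged crop.

```bash
python3 - <<'E'
import cv2,numpy as np
a=cv2.imread("pics/scene0.png")[195:295,260:360];b=cv2.imread("pics/side0.png")[145:245,240:340]
f=lambda i:cv2.convertScaleAbs(cv2.resize(i,(400,400),interpolation=cv2.INTER_CUBIC),alpha=1.8,beta=25)
cv2.imwrite("pics/crop1.png",np.hstack([f(a),f(b)]))
E
```

```text
(no output)
```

View pics/crop1.png

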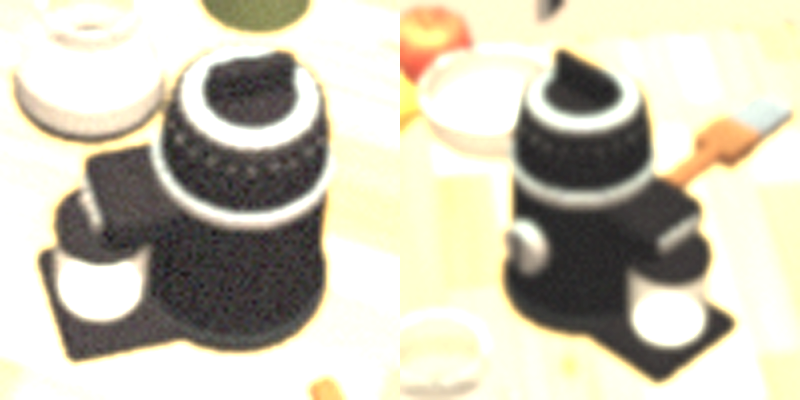

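The crop confirms it: the black grinder with the steel-rimmed cap and black bar. The flange centre is at scene (323,219) and side (286,168). Its cup is on the robot's side.

```bash
cat > h.py <<'E'
import numpy as np
from plant import manip,cams
def ray(n,u,v,c=None):
    c=c or cams.get_calibration(n);K=c["camera_matrix"];T=np.array(c["cam_to_world"])
    d=np.array([(u-K[0][2])/K[0][0],-(v-K[1][2])/K[1][1],-1]);return T[:3,3],T[:3,:3]@d
def onz(n,u,v,z,c=None):
    o,d=ray(n,u,v,c);return o+d*(z-o[2])/d[2]
def tri(a,b):
    o1,d1=ray(*a);o2,d2=ray(*b);t=np.linalg.lstsq(np.c_[d1,-d2],o2-o1,rcond=None)[0]
    p,q=o1+d1*t[0],o2+d2*t[1];return (p+q)/2,np.linalg.norm(p-q)
E
python3 - <<'E'
from h import *
print(tri(("scene",323,219),("side",286,168)))
print("flange",onz("scene",323,219,.176),onz("side",286,168,.176))
print("bar top ends scene",onz("scene",260+210/4,195+73/4,.202),onz("scene",260+290/4,195+60/4,.202))
print("bar top side",onz("side",240+160/4,145+55/4,.202),onz("side",240+212/4,145+88/4,.202))
print("tray corner scene L,B",onz("scene",260+42/4,195+250/4,.005),onz("scene",260+75/4,195+357/4,.005))
print("tray side R,B",onz("side",240+333/4,145+322/4,.005),onz("side",240+260/4,145+378/4,.005))
E
```

```text
(array([ 0.56134191, -0.01837664,  0.17271027]), np.float64(0.0015250054933930387))
flange [ 0.56011392 -0.02026212  0.176     ] [ 0.55873183 -0.01361377  0.176     ]
bar top ends scene [ 0.53589334 -0.00977269  0.202     ] [ 0.5779675  -0.02912538  0.202     ]
bar top side [ 0.57626029 -0.01364132  0.202     ] [0.52950233 0.00853107 0.202     ]
tray corner scene L,B [0.47693404 0.06929897 0.005     ] [ 0.44400966 -0.00858127  0.005     ]
tray side R,B [ 0.44106656 -0.01071266  0.005     ] [0.4699232  0.06300381 0.005     ]
```

Cap axis is about (0.560, -0.017) with yaw about -24°, so the jaws need a turn of about -66°. I'll move over it and look again with the wrist camera.

Emit:
jog_arm(
  targets=[
    [-0.008,-0.032,0,-7],
    [-0.017,-0.064,0,-14],
    [-0.017,-0.064,0,-21],
    [-0.017,-0.064,0,-28],
    [-0.017,-0.064,0,-35],
  ],
  fingers=1,
)

```text
time: 0.52
tool_pos: [0.5601, -0.0171, 0.2306]
tool_rot: [-0.0, 0.459, 0.888, -0.0]
contact_force: [0.4, -0.5, -0.9]
gripper_width: 0.998
```

Emit:
jog_arm(
  targets=[
    [0,0,0,-7],
    [0,0,0,-14],
    [0,0,0,-21],
    [0,0,0,-28],
    [0,0,0,-31],
  ],
)

```text
time: 0.93
tool_pos: [0.5606, -0.0169, 0.2306]
tool_rot: [-0.001, 0.206, 0.979, -0.0]
contact_force: [-0.6, -0.3, 0.6]
gripper_width: 0.996
```

```bash
python3 - <<'E'
from h import *
import cv2,json
s=manip.state();c=cams.get_calibration("wrist");im=cams.grab_frame("wrist")
cv2.imwrite("pics/w1.png",im[:,:,::-1])
json.dump({k:np.array(v).tolist() for k,v in c.items()},open("w1.json","w"))
K=np.array(c["camera_matrix"]);T=np.array(c["cam_to_world"])
for p in([.56,-.017,.176],[.56,-.017,.202]):
    q=T[:3,:3].T@(np.array(p)-T[:3,3]);print(K[0,2]-K[0,0]*q[0]/q[2],K[1,2]+K[1,1]*q[1]/q[2])
print(s["tool_pos"],s["tool_rot"],s["joint_pos"],s["contact_force"],T[:3,3])
E
```

```text
281.81581839652375 228.94729582795915
281.7369355395252 243.19337621342777
[ 0.56060679 -0.01693759  0.23064861] [-5.53502869e-04  2.05509068e-01  9.78655055e-01 -1.70006620e-05] [-1.62896430e-01 -9.88311730e-02  1.76303762e+00  1.48843263e-05
  1.47849364e+00 -1.31972637e+00] [-0.59486921 -0.29759921  0.58108104] [0.49893007 0.01022016 0.37434742]
```

View pics/w1.png

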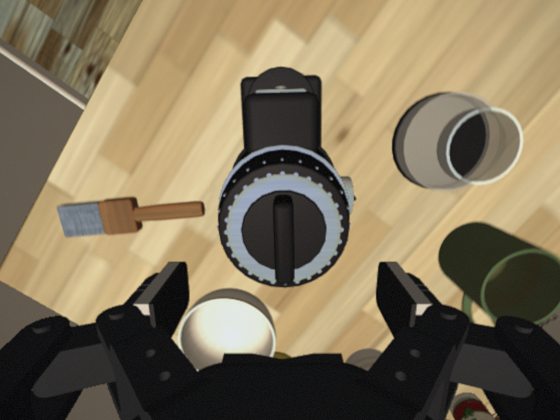

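The wrist view shows the bar running vertically from (283,195) to (284,285). Its centre is at (284,240), against a predicted (282,243), so it's within about 1 mm and aligned. Next I descend and grip.

Emit:
jog_arm(
  targets=[
    [0,0.001,0.025,0],
    [0,0.001,0.049,0],
    [0,0.001,0.049,0],
    [0,0.001,0.049,0],
  ],
  fingers=1,
)

```text
time: 1.32
tool_pos: [0.56, -0.0159, 0.1804]
tool_rot: [-0.002, 0.208, 0.978, -0.0]
contact_force: [0.1, 0.0, 0.3]
gripper_width: 0.996
```

Emit:
jog_arm(
  targets=[
    [0,0,0,0],
    [0,0,0,0],
    [0,0,0,0],
    [0,0,0,0],
    [0,0,0,0],
  ],
  fingers=0,
)

```text
time: 1.73
tool_pos: [0.5619, -0.0162, 0.1833]
tool_rot: [0.001, 0.208, 0.978, 0.0]
contact_force: [-1.1, 0.4, -0.4]
gripper_width: 0.3
```

Emit:
jog_arm(
  targets=[
    [0,0,0,0],
    [0,0,0,0],
    [0,0,0,0],
    [0,0,0,0],
    [0,0,0,0],
  ],
)

```text
time: 2.15
tool_pos: [0.5617, -0.0162, 0.183]
tool_rot: [0.0, 0.208, 0.978, -0.0]
contact_force: [-0.9, -0.5, 4.9]
gripper_width: 0.127
```

Gripped at about 11 mm. Now I'll feel for the direction with a small turn, clockwise from above first.

Emit:
jog_arm(
  targets=[
    [0,0,0,0],
    [0,0,0,2],
    [0,0,0,4],
    [0,0,0,5],
    [0,0,0,5],
  ],
)

```text
time: 2.57
tool_pos: [0.5616, -0.0165, 0.183]
tool_rot: [0.0, 0.249, 0.968, -0.001]
contact_force: [-1.3, -2.2, 4.7]
gripper_width: 0.128
```

```bash
python3 -c "
from h import *
s=manip.state();print(s['ft_torque'],s['contact_force'],s['joint_pos'],s['gripper_width'],s['tool_rot'])"
```

```text
[-0.26702793  0.24257803  0.99837827] [-1.31533716 -2.21396904  4.693119  ] [-1.61099185e-01 -6.32676870e-02  1.81015103e+00 -1.44464574e-03
  1.39406574e+00 -1.22784004e+00] 0.12822296683606188 [ 3.85029789e-04  2.49245310e-01  9.68440069e-01 -6.78955449e-04]
```

Clockwise gives +1.0 N·m of resistance. I'll compare with the other direction.

Emit:
jog_arm(
  targets=[
    [0,0,0,-3],
    [0,0,0,-5],
    [0,0,0,-5],
    [0,0,0,-5],
  ],
)

```text
time: 2.9
tool_pos: [0.5619, -0.0164, 0.183]
tool_rot: [0.001, 0.208, 0.978, -0.0]
contact_force: [-0.6, -2.1, 5.8]
gripper_width: 0.124
```

Emit:
jog_arm(
  targets=[
    [0,0,0,-2],
    [0,0,0,-4],
    [0,0,0,-5],
    [0,0,0,-5],
  ],
)

```text
time: 3.23
tool_pos: [0.562, -0.0163, 0.1834]
tool_rot: [0.001, 0.165, 0.986, -0.0]
contact_force: [-0.6, -0.8, 6.1]
gripper_width: 0.124
```

```bash
python3 -c "
from h import *
s=manip.state();print(s['ft_torque'],s['contact_force'],s['joint_pos'],s['gripper_width'],s['tool_rot'])"
```

```text
[-0.28082709  0.06990909 -0.11704661] [-0.59815954 -0.78685206  6.13426858] [-1.61292196e-01 -6.33970047e-02  1.80964577e+00 -1.28806656e-04
  1.39351708e+00 -1.39968899e+00] 0.1243920347832673 [ 9.13705063e-04  1.65424471e-01  9.86222037e-01 -5.89209475e-05]
```

Anticlockwise gives only -0.12 N·m, so the thread is right-handed. I'll unscrew it anticlockwise, rising with the pitch of 0.113 mm/deg.

Emit:
jog_arm(
  targets=[
    [0,0,-0.0012,-6],
    [0,0,-0.0019,-12],
    [0,0,-0.0026,-18],
    [0,0,-0.0033,-24],
    [0,0,-0.004,-30],
  ],
)

```text
time: 3.65
tool_pos: [0.5618, -0.0161, 0.1867]
tool_rot: [0.001, -0.098, 0.995, -0.0]
contact_force: [1.0, -0.8, 4.2]
gripper_width: 0.125
```

```bash
python3 -c "
from h import *
s=manip.state();print(s['ft_torque'],s['contact_force'],s['tool_pos'],s['gripper_width'],s['tool_rot'])"
```

```text
[-0.12615192 -0.03648462 -0.23357084] [ 0.97508824 -0.75430167  4.19144907] [ 0.56175199 -0.01614568  0.18672741] 0.1247272697237629 [ 5.30162167e-04 -9.76692639e-02  9.95218784e-01 -7.16454803e-05]
```

Turning easily, at 35° so far. I'll carry on to about 86°.

Emit:
jog_arm(
  targets=[
    [0,0,-0.0007,-6],
    [0,0,-0.0014,-12],
    [0,0,-0.0021,-18],
    [0,0,-0.0028,-24],
    [0,0,-0.0034,-30],
  ],
)

```text
time: 4.07
tool_pos: [0.5616, -0.0159, 0.1899]
tool_rot: [0.0, -0.352, 0.936, 0.0]
contact_force: [-0.2, -0.2, 1.5]
gripper_width: 0.122
```

Emit:
jog_arm(
  targets=[
    [0,0,0,-6],
    [0,0,0,-12],
    [0,0,0,-18],
    [0,0,0,-21],
    [0,0,0,-21],
  ],
)

```text
time: 4.48
tool_pos: [0.5615, -0.0158, 0.1898]
tool_rot: [0.0, -0.515, 0.857, 0.0]
contact_force: [-0.2, -0.7, 4.5]
gripper_width: 0.121
```

```bash
python3 - <<'E'
from h import *
import cv2
s=manip.state();print(s['ft_torque'],s['contact_force'],s['tool_pos'],s['gripper_width'],s['tool_rot'],s['joint_pos'])
cv2.imwrite("pics/w2.png",cams.grab_frame("wrist")[:,:,::-1])
E
```

```text
[ 0.0479819  -0.02540528  0.10510125] [-0.20009191 -0.68953515  4.51159505] [ 0.56151502 -0.01583432  0.18975941] 0.12149999384604107 [ 2.78854682e-04 -5.15176880e-01  8.57083828e-01  1.29363243e-04] [-1.60948922e-01 -6.88223071e-02  1.80385662e+00  5.65363884e-04
  1.40629969e+00 -2.81426584e+00]
```

View pics/w2.png

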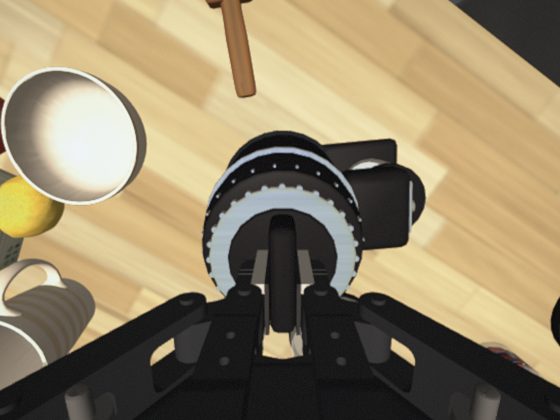

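The wrist view shows the bar vertical at (284,275) between the pads, with the cup now to the right at (390,200). So the cap turned with the gripper by about 85° (1.5 rad), inside the 1.2–2.4 window. Next a gentle lift.

Emit:
jog_arm(
  targets=[
    [0,0,-0.003,0],
    [0,0,-0.006,0],
    [0,0,-0.009,0],
    [0,0,-0.012,0],
    [0,0,-0.012,0],
  ],
)

```text
time: 4.95
tool_pos: [0.5615, -0.0161, 0.2021]
tool_rot: [0.0, -0.515, 0.857, -0.0]
contact_force: [0.2, -0.1, -1.6]
gripper_width: 0.122
```

```bash
python3 -c "
from h import *
s=manip.state();print(s['ft_torque'],s['contact_force'],s['tool_pos'],s['gripper_width'])"
```

```text
[ 0.01904931 -0.03900869 -0.03205001] [ 0.15137647 -0.07649499 -1.61543362] [ 0.56151013 -0.01610289  0.20207637] 0.12238890910011267
```

It's free: -1.6 N matches the cap's weight. I'll lift the rest of the way.

Emit:
jog_arm(
  targets=[
    [0,0,-0.008,0],
    [0,0,-0.018,0],
    [0,0,-0.028,0],
    [0,0,-0.038,0],
    [0,0,-0.048,0],
  ],
)

```text
time: 5.37
tool_pos: [0.5617, -0.0161, 0.2515]
tool_rot: [0.001, -0.515, 0.857, -0.0]
contact_force: [-0.0, 0.4, -1.4]
gripper_width: 0.121
```

Emit:
jog_arm(
  targets=[
    [0,0,-0.01,0],
    [0,0,-0.02,0],
    [0,0,-0.028,0],
    [0,0,-0.033,0],
    [0,0,-0.033,0],
  ],
)

```text
time: 5.78
tool_pos: [0.562, -0.0162, 0.2846]
tool_rot: [0.001, -0.515, 0.857, -0.001]
contact_force: [-0.3, -0.3, -2.1]
gripper_width: 0.123
```

Emit:
jog_arm(
  targets=[
    [0,0,0,0],
    [0,0,0,0],
    [0,0,0,0],
  ],
)

```text
time: 6.03
tool_pos: [0.561, -0.016, 0.2817]
tool_rot: [-0.001, -0.515, 0.857, 0.001]
contact_force: [-1.1, -0.2, -2.0]
gripper_width: 0.124
```

```bash
python3 - <<'E'
from h import *
import cv2
a=cams.grab_frame("scene")[130:290,220:380,::-1];b=cams.grab_frame("side")[80:240,200:360,::-1]
f=lambda i:cv2.convertScaleAbs(cv2.resize(i,(400,400),interpolation=cv2.INTER_CUBIC),alpha=1.6,beta=20)
cv2.imwrite("pics/c3.png",np.hstack([f(a),f(b)]))
s=manip.state();print(s['ft_torque'],s['contact_force'],s['tool_pos'],s['tool_rot'],s['gripper_width'])
for n,(u0,v0) in(("scene",(220,130)),("side",(200,80))):
    c=cams.get_calibration(n);K=np.array(c["camera_matrix"]);T=np.array(c["cam_to_world"])
    for z in(.17,.27):
        q=T[:3,:3].T@(np.array([.5615,-.016,z])-T[:3,3]);print(n,z,2.5*(K[0,2]-K[0,0]*q[0]/q[2]-u0),2.5*(K[1,2]+K[1,1]*q[1]/q[2]-v0))
E
```

```text
[0.0178025  0.01465916 0.02087765] [-0.06571749  0.03418667 -2.42686641] [ 0.56108633 -0.01603541  0.28188711] [-5.26202176e-04 -5.15037833e-01  8.57167172e-01  4.39129135e-04] 0.12381420425259493
scene 0.17 255.10870795979727 223.4462343017573
scene 0.27 263.4918371662499 145.16437694529174
side 0.17 213.5150319176246 222.70191027681398
side 0.27 213.19755412389682 144.75461018194196
```

View pics/c3.png

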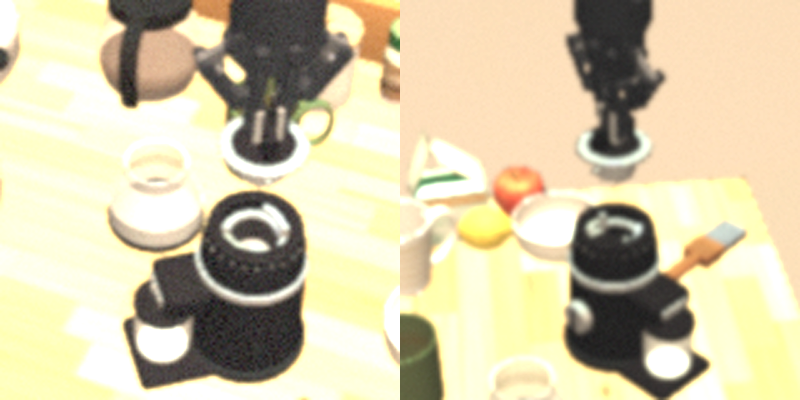

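The crops show the cap level in the gripper, at scene crop (263,148) and side crop (613,148). That matches the prediction for z = 0.27, and it hangs over the open mouth. Hopper, brush and bowl haven't moved. I'm handing in.

```bash
python3 -c "
from plant import manip
print(manip.job_done())"
```

```text
the job is handed in; nothing more can be done
None
```

The burr cap is off, and the gripper is holding it level about 10 cm above the open grinder. I handed the job in at about 6 s of the 51 s allowed.

- **Thread direction:** a small clockwise turn met about 1.0 N·m of resistance, while anticlockwise took only about 0.1 N·m. So this grinder is right-handed.
- **Removal:** I turned the cap about 86° (1.5 rad) anticlockwise, rising with the thread, then lifted it straight out.
- **Last checks:**
  - The gripper reads an opening of about 10.5 mm on the 12 mm bar, steady since I gripped it.
  - The wrist force was about -2 N, which fits the cap's weight.
  - Both cameras place the cap where it should be for 0.27 m, over the open mouth.
  - The hopper, brush and bowl look to be where they were. I did not check the mug or jar again closely.

None of the checks failed. The clockwise test turned the gripper 5°, more than the cap's 0.05 rad play, so the bar gave slightly between the pads. It was aligned again afterwards.

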